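# Clamp a block in the cam-lock drilling fixture

## Robot

A 6-joint arm with a two-finger parallel gripper is mounted at the origin on the work surface. World frame = base frame: x ahead of the robot, y to its left, z up, the work surface at z = 0. Lengths are in m, angles in degrees, forces in N, time in s.
With the tool pointing down it reaches from about 0.4 to 0.825 m from the base axis. Payload 7 kg.
Tool frame: the origin (TCP) lies at the very end of the fingers, on their centre line; the grasp point (between the pads) lies 19 mm behind it (ctrl.grasp_offset is the distance from the TCP to the grasp point, in m); z points along the fingers, y is the direction in which the jaws open and shut (so a half turn about z gives the same grasp; the last joint's range is limited). The gripper opens to 88 mm and grips with 3 to 60 N. Pads are 19 mm wide; open, the fingers measure 130 mm over their backs; the gripper's body (78 mm by 193 mm) begins 47 mm behind the grasp point.
Start: joints at [-58.493, 20.546, 0.682, 0, -70.136, -16.507], TCP at [0.175, -0.652, 0.227] pointing down, gripper open.
Joint ranges: [-176.03, 176.03], [-82.01, 121.73], [-58.28, 71.71], [-173.87, 95.51], [-174.79, -0.11], [-173.66, 173.66]. Speed limits (degrees/s): [136.94, 136.94, 172.46, 180, 180, 180].

## Interface

Orientations are given as a 3x3 rotation matrix whose columns are the frame's x, y, z axes.
In Python, from rig import ctrl gives the robot as it stands.
- The arm moves only by the tool move_arm, never from a script. Its arguments are lists of equal length, an entry for each row: "twist": the turn, a rotation vector about the world's x, y, z in degrees, a list of three; "xyz": the shift along the world's x, y, z in m, a list of three; "gripper": the closure, from -1 (fully open) to 1 (shut). In form: {"twist": [[ax, ay, az], ...], "xyz": [[tx, ty, tz], ...], "gripper": [gripper, ...]}. A call has exactly 8 rows; each row shifts and turns the commanded pose from where the row before left it; what a row does not reach is not made up. A row lasts 1/12 s, in which the tool goes at most 41.7 mm and 7.16 degrees, less where a joint would pass 70% of its speed; a pose out of reach is approached as far as the arm can. A call with a gripper value outside its range is refused whole. The fingers move at their own pace and stop on an object; "newtons" is the grip in N (left out, the last holds). Time passes only in rows, so rows that do not move let the fingers close, or fill a call up. It gives the time, the measured TCP pose, the force and the opening at its end, in the units of the state.
- ctrl.sense(): the state, without advancing time (a new reading comes with each control period).
- ctrl.get_image(name): name is "side" or "top"; returns (picture, depth): 420x560x3 uint8, red, green, blue; 420x560 float32, m along the optical axis (not along the pixel's ray), 0 where there is no reading.
- ctrl.camera_model(name): a dict with "fx", "fy", "cx", "cy" (pixels), "T" (4x4, takes a point from camera to world coordinates). Camera axes: x right, y down, z forward; pixel columns grow to the right and rows downward; lengths in m; the calibration is good to about 2 mm. A picture is of the moment at which its call begins. camera_model takes no time and is no camera call.
- ctrl.job_done(): hands the job in, once; it reports no verdict.
The state is a dict: "clock": time; "joints": joint angles; "joint_vel": joint speeds; "tau": joint torques, N m; "eef_pos": TCP position; "tool_rot": TCP orientation; "force": force on the tool from outside, world axes, zero at the start; "torque": the same for the moment, N m; "finger_gap": finger opening in m.
Only numpy, scipy, OpenCV 4.12 (cv2) and the standard library are available. Lean on these libraries where they do the work, as an engineer would, in place of code of your own. Each camera call takes 0.05 s, during which the arm holds its last target. There are 200 camera calls.

## Task

Set the loose aluminium block upright into the drilling fixture, flat on its base plate and up against the short end stop, while the cam lever is still open, and let go of it. Then push the lever round its quarter turn until it is fully home against its stop pin, so that the cam clamps the block on the long fence, and bed it in by leaning on it there with about 20 N for half a second. Go by feel: never press the lever with more than 28 N or the block on the end stop with more than 40 N, and leave the bin, jar and hammer alone.

Things in the scene. Friction and masses are not known exactly. Their poses are not given: they have to be found in the camera images.
- block: Loose bare-aluminium block, 56 mm (its x) by 40 mm (its y) by 50 mm high (its z), about 0.3 kg, two dark bored holes in the top. Origin at the centre of its underside; it starts upright on the bench. Half-turn symmetric: either way round is right.
- fixture: Cam-lock fixture bolted to the bench. Origin at bench level on the lever's vertical axis. In its frame: grey base plate x -75..75, y -45..90 mm, top at z 12 mm. Long steel fence with its inner face at y +63 mm (x -35..45, top at z 30 mm). Lever hub on the axis, radius 15 mm, top at z 58 mm. The nest for the block lies between the cam under the hub and the fence.
- end_stop: Short steel stop on the base plate at the +x end of the nest, 12 (x) by 46 (y) by 14 mm high, top at z 26 mm above the bench (so grip the block above that). Origin at the centre of its underside, axes as the fixture's; its face towards the block is 6 mm from its origin, at x +28 mm in the fixture's frame.
- nest (a point): Where the centre of the block's underside belongs when seated: on the base plate at x 0, y +43, z 12 mm in the fixture's frame, axes as the fixture's; the block's 56 mm side lies along the fixture's x, between the open -x end and the end stop.
- pivot (a point): Point on the lever's vertical turning axis at the height of the lever's centre line (z 46 mm); axes as the fixture's.
- lever_tip (a point): Point on the lever's centre line 100 mm from the axis, in its black round grip (18 mm diameter, 70..127 mm from the axis, centre 46 mm above the bench, free all round). The lever turns clockwise seen from above: open it points about along the fixture's -y, locked about -x. It stays where left; turning takes about 6 N here, up to 14 N while the cam squeezes, then it meets a hard stop.
- lever: Lever, hub and round cam (radius 16 mm, 7.5 mm off the axis, z 13..30 mm). Origin on the axis at bench level; x points outward along the lever. Open, the cam reaches fixture y 15..19 mm, leaving the 40 mm block 4 to 8 mm of play to the fence; locked it would reach y 23.5 mm and squeezes the block on the fence. As it turns clockwise it drags the block towards the end stop.
- stop_rest (a point): Where lever_tip lies when the lever is fully home, 100 mm from the axis, same height. The stop is a dark upright steel pin, 10 mm diameter, 57 mm from the axis, top at z 50 mm, on a flat arm under the lever; the lever's flank meets it. It is set differently each time, up to 7 degrees either way from the fixture's -x. It is rigid: a millimetre or two too far builds a large force.
- parts_bin: Open grey plastic bin 150 x 100 x 70 mm on the bench, bystander. Origin at the centre of its underside.
- jar: Milky plastic jar with a grey steel lid, 72 mm diameter, 100 mm high, bystander. Origin at the centre of its underside.
- hammer: Hammer with a wooden handle, 280 mm long, lying on the bench, bystander. Its x runs along the handle.
There are look-alikes about, which are no part of the job. Of the things shaped like the block, the aluminium one is meant.

How it is judged (in metres and radians):
On the way, in this order (a step that is already met when the one before it is completed fails the run):
1. the block stands in the nest, flat on the base plate, within 3 mm of the end stop and between cam and fence, released, the lever still open (x of block in the frame of nest between -0.003 and 0.002 m and y of block in the frame of nest between -0.009 and 0.002 m and z of block in the frame of nest below 0.002 m and angle between block's own z axis and vertical below 0.05 rad and contact force between block and the fingers below 0.1 N and distance between lever_tip and stop_rest above 0.09 m), for 0.2 s.
2. the lever is fully home against its stop pin and the fingers lean on it with at least 16 N (distance between lever_tip and stop_rest below 0.002 m and contact force between the fingers and lever above 16 N), for 0.2 s.
At the end, for the whole second after the job is handed in: The lever is home (its tip point within 2 mm of the stop position); the block is at rest, upright and square (within about 2 degrees), on the base plate, within 2 mm of the end stop and of the fence (distance between lever_tip and stop_rest below 0.002 m and x of block in the frame of nest between -0.002 and 0.002 m and y of block in the frame of nest between -0.002 and 0.002 m and z of block in the frame of nest below 0.002 m and angle between the x axis of block and the x axis of nest, either way round below 0.04 rad and angle between block's own z axis and vertical below 0.04 rad and linear speed of block below 0.01 m/s); the robot touches nothing.
It fails at once if the robot presses the lever with more than 28 N (contact force between any of the fingers, the arm and lever above 28 N).
It fails at once if the block is pressed on the end stop with more than 40 N (contact force between block and end_stop above 40 N).
It fails at once if the bin is moved more than 10 mm (distance of parts_bin from where it was at the start of the episode above 0.01 m).
It fails at once if the jar is moved more than 10 mm (distance of jar from where it was at the start of the episode above 0.01 m).
It fails at once if the hammer is moved more than 10 mm (distance of hammer from where it was at the start of the episode above 0.01 m).
It also fails if it takes over 72 s, if anything falls off the work surface, if the arm or the gripper's body presses on something with over 40 N, if the wrist force passes 120 N, or if a joint passes its speed limit or range.

## Working session

There is one attempt and no reset: what is moved stays moved. The work goes in short steps, Python scripts to look and compute and a tool call to move; the robot and the scene stay as the last step left them, time stands still between calls to the robot, and variables do not carry over. Pictures are saved under pics/ and viewed, about 8 in all and at most 12, crops included, and the job is handed in when it is done.

Besides the shell and the picture viewer there is one more tool, called after "Request:" by a JSON object that holds its "api" and its "payload", one argument or row to a line. move_arm: Moves the arm, as the interface text tells. Its arguments: {"type":"object","properties":{"twist":{"type":"array","items":{"type":"array","items":{"type":"number"}}},"xyz":{"type":"array","items":{"type":"array","items":{"type":"number"}}},"gripper":{"type":"array","items":{"type":"number"}},"newtons":{"type":"number"}},"required":["twist","xyz","gripper"]}

```bash
mkdir -p pics; cat > h.py <<'E'
import numpy as np, cv2
from rig import ctrl
def grab(n):
    im,d=ctrl.get_image(n); np.savez(f'{n}.npz',im=im,d=d); return im,d
def pts(n,d):
    m=ctrl.camera_model(n); v,u=np.mgrid[0:420,0:560]
    P=np.stack([(u-m['cx'])/m['fx']*d,(v-m['cy'])/m['fy']*d,d,np.ones_like(d)],-1)@m['T'].T
    P=P[...,:3]; P[d==0]=np.nan; return P
def proj(n,X):
    m=ctrl.camera_model(n); p=np.linalg.inv(m['T'])@np.append(X,1); return m['fx']*p[0]/p[2]+m['cx'],m['fy']*p[1]/p[2]+m['cy']
E
python3 - <<'E'
from h import *
for n in('top','side'):
    im,d=grab(n); cv2.imwrite(f'pics/{n}0.png',cv2.resize(im[...,::-1],(800,600)))
    print(n,ctrl.camera_model(n)['T'].round(3).tolist(),ctrl.camera_model(n)['fx'])
s=ctrl.sense();print(s['eef_pos'],s['tool_rot'],s['force'],s['clock'],s['finger_gap'])
E
```

```text
top [[-0.017, -0.996, 0.091, 0.483], [-1.0, 0.016, -0.016, -0.016], [0.015, -0.092, -0.996, 1.139], [0.0, 0.0, 0.0, 1.0]] 379.8162435782275
side [[-0.904, -0.348, 0.25, 0.271], [-0.428, 0.71, -0.559, 0.679], [0.017, -0.612, -0.791, 1.045], [0.0, 0.0, 0.0, 1.0]] 443.18465925206965
[ 0.17456674 -0.65159385  0.22570957] [[-9.65952870e-01 -2.58717535e-01 -5.38956134e-04]
 [-2.58718046e-01  9.65951888e-01  1.38629071e-03]
 [ 1.61947981e-04  1.47852916e-03 -9.99998894e-01]] [-0.1843594  -0.56680216  0.09384454] 0.1 0.08781469605721175
```

View pics/top0.png

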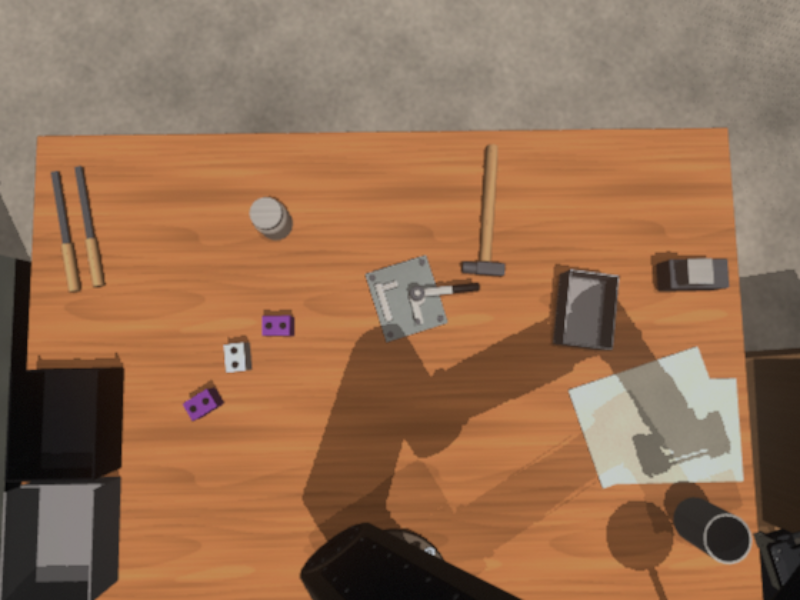

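View pics/side0.png

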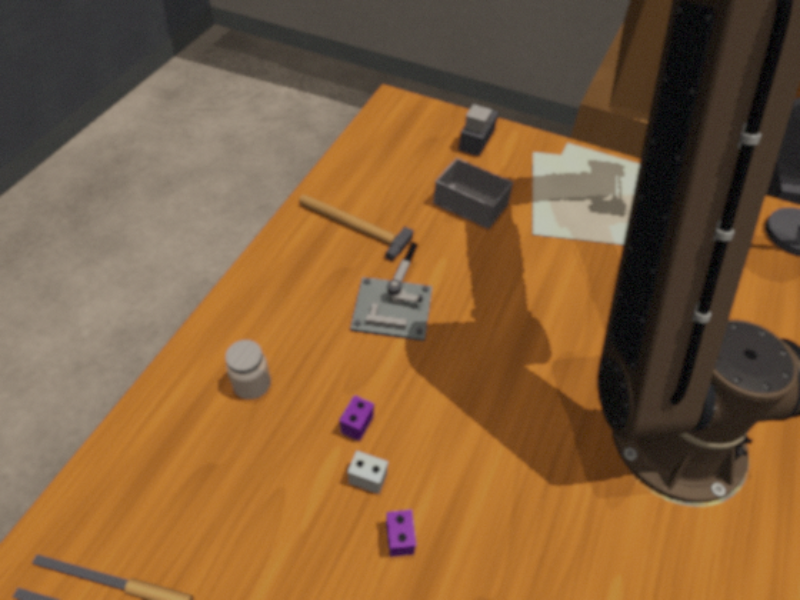

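The aluminium block is at about (235,357) in the 800-px top view. The fixture plate is around (405,298), with the fence on the left, the lever pointing right to (478,287) and the stop arm pointing down. Next I'll measure.

```bash
python3 - <<'E'
from h import *
z=np.load('top.npz');im,d=z['im'],z['d'];P=pts('top',d)
u0,v0=165,250
def reg(a,b,c,e,lo,hi):
    m=np.zeros(d.shape,bool);m[b:e,a:c]=1;return m&(P[...,2]>lo)&(P[...,2]<hi)
print('bench z',np.nanmedian(P[240:260,200:230,2]))
m=reg(150,232,180,268,.035,.07);q=P[m];print('block',len(q),np.median(q[:,2]),cv2.minAreaRect((q[:,:2]*1000).astype(np.float32)),(q[:,:2].max(0)+q[:,:2].min(0))/2)
m=reg(245,170,325,245,.006,.07);q=P[m]
mp=reg(245,170,325,245,.006,.018);qq=P[mp];print('plate',len(qq),np.median(qq[:,2]),cv2.minAreaRect((qq[:,:2]*1000).astype(np.float32)))
c=im[170:245,245:345];a=cv2.resize(c,None,fx=6,fy=6,interpolation=cv2.INTER_CUBIC)
zz=np.clip(P[170:245,245:345,2]*1000*3.5,0,255);zz=np.nan_to_num(zz).astype(np.uint8)
cv2.imwrite('pics/fix.png',a[...,::-1])
np.set_printoptions(linewidth=250)
Z=np.nan_to_num(P[...,2]*1000).astype(int)
print(Z[176:242,252:340:1][::2,::2])
z=np.load('side.npz');S=pts('side',z['d']);print('side bench',np.nanmedian(S[300:320,150:180,2]))
E
```

```text
bench z 0.0003395778949981665
block 306 0.05024064882519019 ((465.80963134765625, 307.9706726074219), (55.79341506958008, 40.98086166381836), 5.0483174324035645) [0.46638076 0.30797335]
plate 1812 0.012228857111967861 ((587.6051025390625, -44.37861633300781), (190.30528259277344, 234.19705200195312), 3.4656879901885986)
[[ 2  1  0 ...  0 16 21]
 [ 0  0  4 ...  0 19 19]
 [ 0  1  0 ...  1 19 25]
 ...
 [-3 -2  0 ... -3  1  0]
 [-1  2  0 ... -4 -1  2]
 [ 1  0 -1 ...  1  0  2]]
side bench 0.0010774266915691832
```

View pics/fix.png

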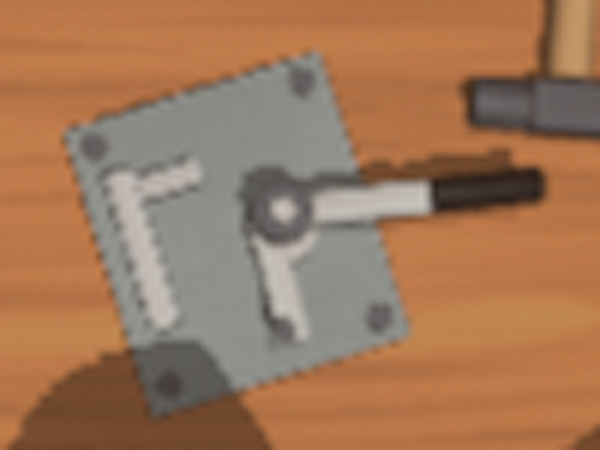

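```bash
python3 - <<'E'
from h import *
from scipy.optimize import minimize
z=np.load('top.npz');im,d=z['im'],z['d'];P=pts('top',d)
m=ctrl.camera_model('top')
def plane(u,v,h):
    r=m['T'][:3,:3]@np.array([(u-m['cx'])/m['fx'],(v-m['cy'])/m['fy'],1]);o=m['T'][:3,3];return o+r*(h-o[2])/r[2]
hsv=cv2.cvtColor(im,cv2.COLOR_RGB2HSV);mk=np.zeros((420,560),np.uint8);mk[172:245,250:318]=(hsv[172:245,250:318,1]<75)*255
mk=cv2.morphologyEx(mk,cv2.MORPH_OPEN,np.ones((7,7)))
n,l,s,c=cv2.connectedComponentsWithStats(mk);k=1+s[1:,4].argmax();ct,_=cv2.findContours((l==k).astype(np.uint8),0,cv2.CHAIN_APPROX_NONE)
C=max(ct,key=len)[:,0]
W=np.array([plane(u,v,.012)[:2] for u,v in C])*1000
print('plate rect',cv2.minAreaRect(W.astype(np.float32)))
# fit rect with known size(boundary px centers inside by ~half px =1.3mm)
def f(p):
    t=np.radians(p[2]);dx,dy=W[:,0]-p[0],W[:,1]-p[1];a=np.cos(t)*dx+np.sin(t)*dy;b=-np.sin(t)*dx+np.cos(t)*dy
    e=np.maximum(abs(a)-73.7,abs(b)-66.2);return np.sum(np.minimum(abs(e),4))
best=min((minimize(f,[W[:,0].mean()+i,W[:,1].mean(),t],method='Nelder-Mead') for i in(-3,0,3) for t in (12,16,20)),key=lambda r:r.fun)
p=best.x;t=np.radians(p[2]);R=np.array([[np.cos(t),-np.sin(t)],[np.sin(t),np.cos(t)]]);O=p[:2]+R@[0,-22.5]
print(p,best.fun/len(W),'origin',O,'nest',O+R@[0,43])
q=P[172:245,245:345].reshape(-1,3)
F=np.c_[(q[:,:2]*1000-O)@R,q[:,2]*1000]
g=lambda s:(len(F[s]),np.median(F[s],0).round(1),F[s].min(0).round(1),F[s].max(0).round(1))
r=np.hypot(F[:,0],F[:,1])
print('hub',g((r<25)&(F[:,2]>52)))
s=(F[:,2]>38)&(r>25)&(F[:,1]<0)&(r<140);print('lever ang',np.median(np.degrees(np.arctan2(F[s,1],F[s,0]))[r[s]>60]),g(s))
print('fence',g((F[:,1]>55)&(F[:,2]>22)&(F[:,1]<90)&(abs(F[:,0])<60)))
print('endstop',g((F[:,1]<55)&(F[:,1]>22)&(F[:,2]>19)&(abs(F[:,0])<60)))
s=(F[:,2]>15)&(F[:,0]>35)&(F[:,1]<-50);print('hammer in fixture',g(s))
# block via color
mk=np.zeros((420,560),np.uint8);mk[232:268,150:180]=(hsv[232:268,150:180,1]<60)*255
B=P[(mk>0)&(P[...,2]>.043)][:,:2]*1000;print('block',cv2.minAreaRect(B.astype(np.float32)),len(B))
# pin: dark, near -x
print('pin px dark',[plane(245+u/6,170+v/6,.050)[:2].round(4) for u,v in((283,328),)],((np.array(plane(245+283/6,170+328/6,.05)[:2])*1000-O)@R))
Z=np.load('side.npz');S=pts('side',Z['d']).reshape(-1,3);F=np.c_[(S[:,:2]*1000-O)@R,S[:,2]*1000];r=np.hypot(F[:,0],F[:,1])
print('S hub',g((r<25)&(F[:,2]>52)));print('S fence',g((F[:,1]>55)&(F[:,2]>22)&(F[:,1]<85)&(abs(F[:,0])<60)))
print('S endstop',g((F[:,1]<55)&(F[:,1]>22)&(F[:,2]>20)&(abs(F[:,0])<60)))
E
```

```text
plate rect ((583.8607177734375, -39.31603240966797), (149.9793243408203, 139.20945739746094), 16.737777709960938)
[583.00078589 -37.03761453  16.6815011 ] 1.0427636095416088 origin [589.45943915 -58.59070708] nest [577.11623514 -17.40035244]
hub (93, array([-2.6, -0.2, 55. ]), array([-15.6, -24.8,  52. ]), array([12.5, 15.9, 62.1]))
lever ang -102.49442333364536 (207, array([-16.5, -75.1,  52.4]), array([ -32.7, -122.5,   39.8]), array([ -0.6, -23.9,  59. ]))
fence (142, array([ 7.7, 71. , 29.9]), array([-35.6,  55.1,  24.2]), array([43.7, 78.5, 37.9]))
endstop (32, array([32.2, 41.9, 25.5]), array([-56.4,  22.4,  21.7]), array([39.1, 54.2, 48.4]))
hammer in fixture (53, array([  44. , -163.6,   22.7]), array([  35.1, -177.8,   16. ]), array([  56.7, -113.8,   27.7]))
block ((466.1962585449219, 307.640869140625), (55.091678619384766, 40.113468170166016), 6.076188087463379) 266
pin px dark [array([ 0.5322, -0.0588])] [-54.90860803  16.26749453]
S hub (81, array([ 1.3,  1.4, 56.3]), array([-12.1, -23.9,  52.3]), array([15.6, 16.2, 64.6]))
S fence (167, array([ 8.1, 72.8, 30.3]), array([-32.6,  55.9,  22.1]), array([47.2, 78.7, 36.5]))
S endstop (29, array([35.6, 42.7, 26.2]), array([-55.5,  22.8,  23.7]), array([42.1, 54.9, 41. ]))
```

```bash
python3 - <<'E'
from h import *
for n in('top','side'):
    P=pts(n,np.load(n+'.npz')['d'])
    print(n,[np.round(proj(n,X)) *800/560 for X in([.175,-.652,.227],[.466,.308,.05])])
    # tall stuff along the way
    s=(P[...,2]>.1)&(P[...,0]>.1)&(P[...,0]<.75)&(P[...,1]>-.75)&(P[...,1]<.5)
    q=P[s]
    H,a,b=np.histogram2d(q[:,0],q[:,1],bins=[np.arange(.1,.8,.1),np.arange(-.8,.6,.1)]);print(H.astype(int))
P=pts('top',np.load('top.npz')['d']);print(P[365:375,490:505,:][::5,::7])
E
```

```text
top [array([787.14285714, 527.14285714]), array([232.85714286, 357.14285714])]
[[   0  582 1099    0    0    0    0    0 1752  454    0    0    0]
 [   0    0    0    0  259    0   61 2112  445    0    0    0    0]
 [   0    0    0    0    0    0    0    0    0    0    0    0    0]
 [   0    0    0    0    0    0    0    0    0    0    0    0    0]
 [   0   17    8    0    0    0    0    0    0    0    0    0    0]
 [   0   97   55    0    0    0    0    0    0    0    0    0    0]]
side [array([687.14285714, 108.57142857]), array([368.57142857, 467.14285714])]
[[    0     0     0     0     0     0     0  4755 10244  1918     0     0
      0]
 [    0     0     0     0     0     0    63  5797  1458     0     0     0
      0]
 [    0     0     0     0     0     0     0     0     0     0     0     0
      0]
 [    0     0     0     0     0     0     0     0     0     0     0     0
      0]
 [    0     4     4     0     0     0     0     0     0     0     0     0
      0]
 [    0    55    35     0     0     0     0     0     0     0     0     0
      0]]
[[[ 0.14363686 -0.58265426  0.08973083]
  [ 0.14943496 -0.59093862  0.10891066]
  [ 0.1500773  -0.60772769  0.11215748]]

 [[ 0.13511698 -0.5745927   0.10303289]
  [ 0.13799272 -0.58787203  0.11281567]
  [ 0.13579968 -0.60948403  0.10753147]]]
```

Request:
{"api": "move_arm", "payload": {
  "twist": [
    [0,0,0],
    [0,0,0],
    [0,0,0],
    [0,0,0],
    [0,0,0],
    [0,0,0],
    [0,0,0],
    [0,0,0]
  ],
  "xyz": [
    [0.02,0.02,0.01],
    [0.02,0.02,0.01],
    [0.02,0.02,0.01],
    [0.02,0.02,0],
    [0.02,0.02,0],
    [0.02,0.02,0],
    [0.02,0.02,0],
    [0.02,0.02,0]
  ],
  "gripper": [-1,-1,-1,-1,-1,-1,-1,-1]
}}

```text
clock: 0.77
eef_pos: [0.3353, -0.4907, 0.2563]
tool_rot: [[-0.966, -0.259, -0.0], [-0.259, 0.966, 0.0], [0.0, 0.001, -1.0]]
force: [0.7, -0.7, 0.3]
finger_gap: 0.0875
```

Request:
{"api": "move_arm", "payload": {
  "twist": [
    [0,0,3.5],
    [0,0,3.5],
    [0,0,3.5],
    [0,0,3.5],
    [0,0,3.5],
    [0,0,3.5],
    [0,0,3.5],
    [0,0,3.5]
  ],
  "xyz": [
    [0.02,0.035,-0.005],
    [0.02,0.035,-0.005],
    [0.02,0.035,-0.005],
    [0.02,0.035,-0.005],
    [0.02,0.035,0],
    [0.02,0.035,0],
    [0.02,0.035,0],
    [0.02,0.035,0]
  ],
  "gripper": [-1,-1,-1,-1,-1,-1,-1,-1]
}}

```text
clock: 1.43
eef_pos: [0.495, -0.21, 0.2365]
tool_rot: [[-0.729, -0.684, -0.0], [-0.684, 0.729, 0.0], [-0.0, 0.0, -1.0]]
force: [1.1, -0.2, -1.1]
finger_gap: 0.0879
```

Request:
{"api": "move_arm", "payload": {
  "twist": [
    [0,0,3.5],
    [0,0,3.5],
    [0,0,3.5],
    [0,0,3.5],
    [0,0,3.5],
    [0,0,3.5],
    [0,0,3.5],
    [0,0,3.5]
  ],
  "xyz": [
    [0,0.035,0],
    [0,0.035,0],
    [0,0.035,0],
    [0,0.035,0],
    [0,0.035,0],
    [0,0.035,0],
    [0,0.035,0],
    [0,0.035,0]
  ],
  "gripper": [-1,-1,-1,-1,-1,-1,-1,-1]
}}

```text
clock: 2.1
eef_pos: [0.4941, 0.0697, 0.2365]
tool_rot: [[-0.323, -0.947, -0.0], [-0.947, 0.323, 0.0], [-0.0, 0.0, -1.0]]
force: [0.8, 0.1, 0.2]
finger_gap: 0.0877
```

Request:
{"api": "move_arm", "payload": {
  "twist": [
    [0,0,3.5],
    [0,0,3.5],
    [0,0,3.5],
    [0,0,3.5],
    [0,0,3.5],
    [0,0,3.5],
    [0,0,3.5],
    [0,0,0]
  ],
  "xyz": [
    [-0.005,0.032,0],
    [-0.005,0.032,0],
    [-0.005,0.032,0],
    [-0.005,0.032,0],
    [-0.005,0.032,0],
    [-0.005,0.032,0],
    [0,0.032,0],
    [0,0,0]
  ],
  "gripper": [-1,-1,-1,-1,-1,-1,-1,-1]
}}

```text
clock: 2.77
eef_pos: [0.4645, 0.2964, 0.2359]
tool_rot: [[0.103, -0.995, 0.0], [-0.995, -0.103, 0.0], [-0.0, -0.0, -1.0]]
force: [0.8, -0.5, 1.3]
finger_gap: 0.0876
```

Request:
{"api": "move_arm", "payload": {
  "twist": [
    [0,0,0],
    [0,0,0],
    [0,0,0],
    [0,0,0],
    [0,0,0],
    [0,0,0],
    [0,0,0],
    [0,0,0]
  ],
  "xyz": [
    [0.001,0.006,-0.03],
    [0.001,0.005,-0.03],
    [0,0,-0.03],
    [0,0,-0.03],
    [0,0,-0.03],
    [0,0,-0.03],
    [0,0,-0.02],
    [0,0,-0.012]
  ],
  "gripper": [-1,-1,-1,-1,-1,-1,-1,-1]
}}

```text
clock: 3.43
eef_pos: [0.4654, 0.3015, 0.0215]
tool_rot: [[0.095, -0.995, -0.003], [-0.995, -0.095, -0.003], [0.003, 0.003, -1.0]]
force: [0.3, -0.8, -0.0]
finger_gap: 0.0878
```

Request:
{"api": "move_arm", "payload": {
  "newtons": 25,
  "twist": [
    [0,0,0],
    [0,0,0],
    [0,0,0],
    [0,0,0],
    [0,0,0],
    [0,0,0],
    [0,0,0],
    [0,0,0]
  ],
  "xyz": [
    [0,0,0],
    [0,0,0],
    [0,0,0],
    [0,0,0],
    [0,0,0],
    [0,0,0],
    [0,0,0],
    [0,0,0]
  ],
  "gripper": [1,1,1,1,1,1,1,1]
}}

```text
clock: 4.1
eef_pos: [0.4673, 0.3037, 0.0257]
tool_rot: [[0.096, -0.995, 0.001], [-0.995, -0.096, 0.001], [-0.001, -0.002, -1.0]]
force: [-0.8, 0.1, 6.4]
finger_gap: 0.0562
```

Request:
{"api": "move_arm", "payload": {
  "twist": [
    [0,0,0],
    [0,0,0],
    [0,0,0],
    [0,0,0],
    [0,0,1],
    [0,0,1],
    [0,0,1],
    [0,0,1]
  ],
  "xyz": [
    [0,0,0.01],
    [0,0,0.02],
    [0,0,0.03],
    [0,0,0.03],
    [0.01,-0.03,0.02],
    [0.01,-0.03,0],
    [0.01,-0.03,0],
    [0.01,-0.03,0]
  ],
  "gripper": [1,1,1,1,1,1,1,1]
}}

```text
clock: 4.77
eef_pos: [0.5061, 0.1816, 0.1352]
tool_rot: [[0.166, -0.986, -0.0], [-0.986, -0.166, 0.001], [-0.001, 0.0, -1.0]]
force: [1.3, 0.1, -4.6]
finger_gap: 0.0557
```

Request:
{"api": "move_arm", "payload": {
  "twist": [
    [0,0,1],
    [0,0,1],
    [0,0,1],
    [0,0,1],
    [0,0,1],
    [0,0,1],
    [0,0,1],
    [0,0,0]
  ],
  "xyz": [
    [0.01,-0.03,0],
    [0.01,-0.03,0],
    [0.01,-0.03,0],
    [0.01,-0.03,0],
    [0.01,-0.03,0],
    [0.01,-0.03,0],
    [0.004,-0.02,0],
    [0,0,0]
  ],
  "gripper": [1,1,1,1,1,1,1,1]
}}

```text
clock: 5.43
eef_pos: [0.5701, -0.0205, 0.1342]
tool_rot: [[0.282, -0.96, -0.002], [-0.96, -0.282, -0.001], [-0.0, 0.002, -1.0]]
force: [0.1, 0.8, -4.8]
finger_gap: 0.0558
```

```bash
python3 - <<'E'
from h import *
s=ctrl.sense();print(s['eef_pos'],s['tool_rot'],s['force'],s['finger_gap'],s['clock'])
im,d=grab('side');u,v=map(int,proj('side',s['eef_pos']));print(u,v)
cv2.imwrite('pics/hand.png',cv2.resize(im[v-60:v+60,u-80:u+80][...,::-1],(800,600),interpolation=cv2.INTER_CUBIC))
im,d=grab('top')
E
```

```text
[ 0.57009832 -0.02045612  0.134242  ] [[ 2.81635573e-01 -9.59519355e-01 -2.00285653e-03]
 [-9.59521445e-01 -2.81634976e-01 -5.79837688e-04]
 [-7.70896823e-06  2.08508672e-03 -9.99997826e-01]] [ 0.10524558  0.77011542 -4.75144514] 0.055775196287703846 5.4333
277 193
```

View pics/hand.png

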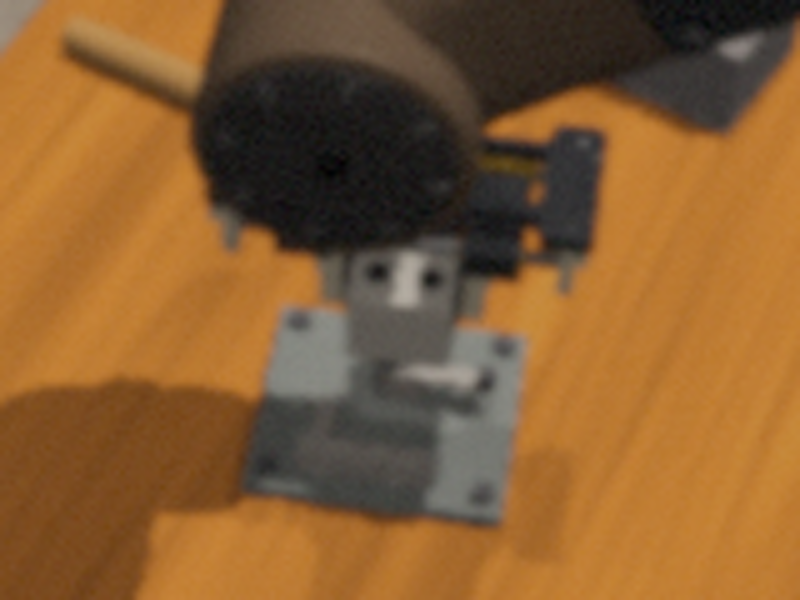

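```bash
python3 - <<'E'
from h import *
s=ctrl.sense();T=s['eef_pos'];R=s['tool_rot']
P=pts('side',np.load('side.npz')['d'])
A=P[133+300//5:133+355//5,197+360//5:197+452//5].reshape(-1,3)
# fine block region incl. top
B=P[133+255//5:133+358//5,197+340//5:197+468//5].reshape(-1,3)
ex=np.array([.958,.2874]);ey=np.array([-.2874,.958])
ty=R[:2,0]*-1 # tool -x ~ +ey
t=-R[:2,1]
for n,q in(('face',A),('all',B)):
    d=q[:,:2]-T[:2];a=d@t*1000;b=d@ty*1000;h=(q[:,2]-T[2])*1000
    print(n,np.nanpercentile(a,[2,50,98]).round(1),np.nanpercentile(b,[2,25,50,75,98]).round(1),np.nanpercentile(h,[2,50,98]).round(1))
print(ty,np.degrees(np.arctan2(*ex[::-1])),np.degrees(np.arctan2(t[1],t[0])))
E
```

```text
face [-26.7  -3.9  18.6] [16.3 19.6 20.5 21.3 23. ] [-15.6   9.   27.9]
all [-32.   -1.   31.6] [-80.7   1.9  16.1  20.6  24. ] [-122.8   21.8   44.5]
[-0.28148701  0.95956487] 16.69924423399362 16.349026279807163
```

Request:
{"api": "move_arm", "payload": {
  "twist": [
    [0,0,0.3],
    [0,0,0],
    [0,0,0],
    [0,0,0],
    [0,0,0],
    [0,0,0],
    [0,0,0],
    [0,0,0]
  ],
  "xyz": [
    [0.001,-0.004,-0.01],
    [0,0,-0.015],
    [0,0,-0.015],
    [0,0,-0.015],
    [0,0,-0.01],
    [0,0,-0.006],
    [0,0,0],
    [0,0,0]
  ],
  "gripper": [1,1,1,1,1,1,1,1]
}}

```text
clock: 6.2
eef_pos: [0.5717, -0.0207, 0.0636]
tool_rot: [[0.29, -0.957, -0.0], [-0.957, -0.29, -0.0], [0.0, 0.0, -1.0]]
force: [-0.3, -0.0, -4.0]
finger_gap: 0.0558
```

```bash
python3 - <<'E'
from h import *
s=ctrl.sense();print(s['eef_pos'],s['force'],s['torque'],s['clock'])
im,d=grab('side')
c=im[175:250,235:335][...,::-1].astype(float);c=np.clip(c*1.6,0,255).astype(np.uint8)
cv2.imwrite('pics/low.png',cv2.resize(c,(800,600),interpolation=cv2.INTER_CUBIC))
E
```

```text
[ 0.57174275 -0.02066486  0.0635522 ] [-0.3204614  -0.01094073 -4.02713577] [0.06485246 0.07391569 0.00555016] 6.2
```

View pics/low.png

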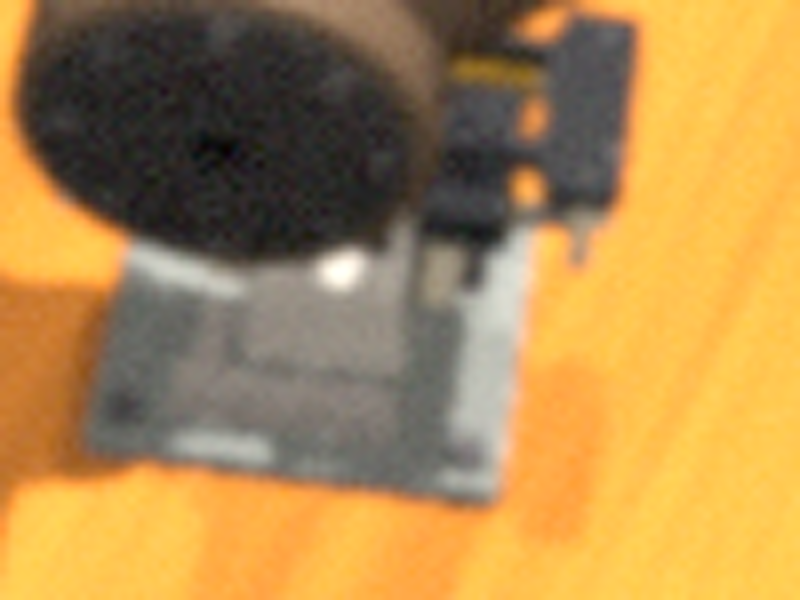

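```bash
python3 - <<'E'
from h import *
P=pts('side',np.load('side.npz')['d']);O=np.array([589.46,-58.59]);t=np.radians(16.7);R=np.array([[np.cos(t),-np.sin(t)],[np.sin(t),np.cos(t)]])
X=lambda p:np.r_[(O+R@np.array(p[:2]))/1000,p[2]/1000]
def cr(p):
    u,v=proj('side',X(p));return np.round([(u-235)*8,(v-175)*8]).astype(int)
for n,p in {'fence in top -35':(-35,63,30),'in top 45':(45,63,30),'plate(-75,90)':(-75,90,12),'(75,90)':(75,90,12),'(-75,-45)':(-75,-45,12),'blk(-34,y60,38)':(-34,58.9+1.4,38),'blk+':(22,60.3,38)}.items(): print(n,cr(p))
c=P[175+300//8:175+470//8,235+150//8:235+480//8]
F=np.dstack([(c[...,:2]*1000-O)@R,c[...,2]*1000])
np.set_printoptions(linewidth=220,suppress=True)
for k in range(0,c.shape[0],1):
    s=slice(12,28); print(37*8+8*k,np.nanmedian(F[k,s],0).round(1))
E
```

```text
fence in top -35 [399 388]
in top 45 [176 359]
plate(-75,90) [499 495]
(75,90) [ 80 438]
(-75,-45) [541 200]
blk(-34,y60,38) [398 369]
blk+ [241 348]
296 [ 1.1 64.5 78.7]
304 [ 0.9 64.1 73.6]
312 [ 1.1 64.7 68.4]
320 [ 0.6 65.4 66.1]
328 [ 0.8 64.2 60.2]
336 [ 0.8 64.6 55.2]
344 [ 0.5 64.1 50.3]
352 [ 0.4 64.3 45.9]
360 [ 0.2 63.7 41.5]
368 [ 2.4 48.7 14. ]
376 [ 0.  65.3 30.5]
384 [-0.2 67.1 31. ]
392 [-0.6 70.9 30.4]
400 [-1.3 74.3 30.6]
408 [-1.7 76.4 28.6]
416 [-1.4 75.6 22.3]
424 [-1.7 77.  18.7]
432 [-1.8 76.5 14.5]
440 [-2.2 78.7 12.4]
448 [-3.  82.9 13.7]
456 [-3.5 86.5 13.7]
```

Request:
{"api": "move_arm", "payload": {
  "twist": [
    [0,0,0],
    [0,0,0],
    [0,0,0],
    [0,0,0],
    [0,0,0],
    [0,0,0],
    [0,0,0],
    [0,0,0]
  ],
  "xyz": [
    [0.001,-0.003,0],
    [0,0,0],
    [0,0,-0.002],
    [0,0,-0.002],
    [0,0,-0.002],
    [0,0,-0.002],
    [0,0,-0.002],
    [0,0,-0.002]
  ],
  "gripper": [1,1,1,1,1,1,1,1]
}}

```text
clock: 6.92
eef_pos: [0.5726, -0.024, 0.0513]
tool_rot: [[0.289, -0.957, -0.0], [-0.957, -0.289, -0.0], [0.0, 0.0, -1.0]]
force: [0.4, 0.1, -5.2]
finger_gap: 0.0554
```

Request:
{"api": "move_arm", "payload": {
  "twist": [
    [0,0,0],
    [0,0,0],
    [0,0,0],
    [0,0,0],
    [0,0,0],
    [0,0,0],
    [0,0,0],
    [0,0,0]
  ],
  "xyz": [
    [0,0,-0.003],
    [0,0,-0.003],
    [0,0,-0.002],
    [0,0,-0.002],
    [0,0,-0.001],
    [0,0,0],
    [0,0,0],
    [0,0,0]
  ],
  "gripper": [1,1,1,1,1,1,1,1]
}}

```text
clock: 7.58
eef_pos: [0.5728, -0.024, 0.0407]
tool_rot: [[0.289, -0.957, 0.0], [-0.957, -0.289, 0.0], [0.0, -0.0, -1.0]]
force: [0.3, -0.4, -3.3]
finger_gap: 0.056
```

Request:
{"api": "move_arm", "payload": {
  "twist": [
    [0,0,0],
    [0,0,0],
    [0,0,0],
    [0,0,0],
    [0,0,0],
    [0,0,0],
    [0,0,0],
    [0,0,0]
  ],
  "xyz": [
    [0,0,-0.001],
    [0,0,0],
    [0,0,-0.001],
    [0,0,0],
    [0,0,0],
    [0,0,0],
    [0,0,0],
    [0,0,0]
  ],
  "gripper": [1,1,1,1,1,1,1,1]
}}

```text
clock: 8.25
eef_pos: [0.5727, -0.024, 0.0386]
tool_rot: [[0.289, -0.957, 0.0], [-0.957, -0.289, 0.0], [0.0, -0.0, -1.0]]
force: [0.4, 0.9, -4.5]
finger_gap: 0.056
```

Nearly on the plate, so I'll step down gently until there is contact.

Request:
{"api": "move_arm", "payload": {
  "twist": [
    [0,0,0],
    [0,0,0],
    [0,0,0],
    [0,0,0],
    [0,0,0],
    [0,0,0],
    [0,0,0],
    [0,0,0]
  ],
  "xyz": [
    [0,0,-0.001],
    [0,0,0],
    [0,0,0],
    [0,0,0],
    [0,0,0],
    [0,0,0],
    [0,0,0],
    [0,0,0]
  ],
  "gripper": [1,1,1,1,1,1,1,1]
}}

```text
clock: 8.92
eef_pos: [0.5729, -0.024, 0.0378]
tool_rot: [[0.289, -0.957, 0.0], [-0.957, -0.289, -0.0], [0.0, -0.0, -1.0]]
force: [-1.2, -0.7, 1.5]
finger_gap: 0.056
```

Request:
{"api": "move_arm", "payload": {
  "twist": [
    [0,0,0],
    [0,0,0],
    [0,0,0],
    [0,0,0],
    [0,0,0],
    [0,0,0],
    [0,0,0],
    [0,0,0]
  ],
  "xyz": [
    [0,0,-0.0005],
    [0,0,0],
    [0,0,0],
    [0,0,0],
    [0,0,0],
    [0,0,0],
    [0,0,0],
    [0,0,0]
  ],
  "gripper": [1,1,1,1,1,1,1,1]
}}

```text
clock: 9.58
eef_pos: [0.5729, -0.024, 0.0377]
tool_rot: [[0.289, -0.957, 0.001], [-0.957, -0.289, -0.0], [0.0, -0.001, -1.0]]
force: [-2.8, -0.1, 6.5]
finger_gap: 0.0556
```

Request:
{"api": "move_arm", "payload": {
  "twist": [
    [0,0,0],
    [0,0,0],
    [0,0,0],
    [0,0,0],
    [0,0,0],
    [0,0,0],
    [0,0,0],
    [0,0,0]
  ],
  "xyz": [
    [0.0005,0.00015,0],
    [0.0005,0.00015,0],
    [0.0005,0.00015,0],
    [0.0005,0.00015,0],
    [0.0005,0.00015,0],
    [0.0005,0.00015,0],
    [0,0,0],
    [0,0,0]
  ],
  "gripper": [1,1,1,1,1,1,1,1]
}}

```text
clock: 10.25
eef_pos: [0.574, -0.0238, 0.0378]
tool_rot: [[0.289, -0.957, -0.003], [-0.957, -0.289, -0.001], [0.0, 0.003, -1.0]]
force: [-7.9, -1.1, 11.9]
finger_gap: 0.0559
```

Request:
{"api": "move_arm", "payload": {
  "twist": [
    [0,0,0],
    [0,0,0],
    [0,0,0],
    [0,0,0],
    [0,0,0],
    [0,0,0],
    [0,0,0],
    [0,0,0]
  ],
  "xyz": [
    [0.0005,0.00015,0],
    [0,0,0],
    [0.0005,0.00015,0],
    [0,0,0],
    [0,0,0],
    [0,0,0],
    [0,0,0],
    [0,0,0]
  ],
  "gripper": [1,1,1,1,1,1,1,1]
}}

```text
clock: 10.92
eef_pos: [0.5751, -0.0235, 0.0378]
tool_rot: [[0.289, -0.957, -0.003], [-0.957, -0.289, -0.001], [0.0, 0.003, -1.0]]
force: [-8.2, -1.4, 12.4]
finger_gap: 0.0561
```

Request:
{"api": "move_arm", "payload": {
  "twist": [
    [0,0,0],
    [0,0,0],
    [0,0,0],
    [0,0,0],
    [0,0,0],
    [0,0,0],
    [0,0,0],
    [0,0,0]
  ],
  "xyz": [
    [0.0005,0.00015,0.0005],
    [0,0,0],
    [0.0005,0.00015,0],
    [0,0,0],
    [0.0005,0.00015,0],
    [0,0,0],
    [0,0,0],
    [0,0,0]
  ],
  "gripper": [1,1,1,1,1,1,1,1]
}}

```text
clock: 11.58
eef_pos: [0.5774, -0.0227, 0.0378]
tool_rot: [[0.289, -0.957, -0.001], [-0.957, -0.289, -0.001], [0.0, 0.001, -1.0]]
force: [-6.6, -1.3, 7.5]
finger_gap: 0.0559
```

Request:
{"api": "move_arm", "payload": {
  "twist": [
    [0,0,0],
    [0,0,0],
    [0,0,0],
    [0,0,0],
    [0,0,0],
    [0,0,0],
    [0,0,0],
    [0,0,0]
  ],
  "xyz": [
    [0.0005,0.00015,0],
    [0,0,0],
    [0.0005,0.00015,0],
    [0,0,0],
    [0,0,0],
    [0,0,0],
    [0,0,0],
    [0,0,0]
  ],
  "gripper": [1,1,1,1,1,1,1,1]
}}

```text
clock: 12.25
eef_pos: [0.5784, -0.0224, 0.0378]
tool_rot: [[0.289, -0.957, -0.001], [-0.957, -0.289, -0.001], [0.0, 0.002, -1.0]]
force: [-4.9, -2.3, 6.4]
finger_gap: 0.0557
```

Request:
{"api": "move_arm", "payload": {
  "twist": [
    [0,0,0],
    [0,0,0],
    [0,0,0],
    [0,0,0],
    [0,0,0],
    [0,0,0],
    [0,0,0],
    [0,0,0]
  ],
  "xyz": [
    [0.0005,0.00015,0],
    [0,0,0],
    [0.0005,0.00015,0],
    [0,0,0],
    [0,0,0],
    [0,0,0],
    [0,0,0],
    [0,0,0]
  ],
  "gripper": [1,1,1,1,1,1,1,1]
}}

```text
clock: 12.92
eef_pos: [0.5794, -0.0221, 0.0378]
tool_rot: [[0.289, -0.957, -0.001], [-0.957, -0.289, -0.001], [0.0, 0.002, -1.0]]
force: [-5.2, -1.4, 6.7]
finger_gap: 0.0557
```

Request:
{"api": "move_arm", "payload": {
  "twist": [
    [0,0,0],
    [0,0,0],
    [0,0,0],
    [0,0,0],
    [0,0,0],
    [0,0,0],
    [0,0,0],
    [0,0,0]
  ],
  "xyz": [
    [0.0005,0.00015,0],
    [0,0,0],
    [0.0005,0.00015,0],
    [0,0,0],
    [0,0,0],
    [0,0,0],
    [0,0,0],
    [0,0,0]
  ],
  "gripper": [1,1,1,1,1,1,1,1]
}}

```text
clock: 13.58
eef_pos: [0.5797, -0.022, 0.0378]
tool_rot: [[0.289, -0.957, -0.003], [-0.957, -0.289, -0.001], [0.0, 0.003, -1.0]]
force: [-7.1, -1.8, 9.4]
finger_gap: 0.056
```

Request:
{"api": "move_arm", "payload": {
  "twist": [
    [0,0,0],
    [0,0,0],
    [0,0,0],
    [0,0,0],
    [0,0,0],
    [0,0,0],
    [0,0,0],
    [0,0,0]
  ],
  "xyz": [
    [0.0005,0.00015,0],
    [0,0,0],
    [0.0005,0.00015,0],
    [0,0,0],
    [0,0,0],
    [0,0,0],
    [0,0,0],
    [0,0,0]
  ],
  "gripper": [1,1,1,1,1,1,1,1]
}}

```text
clock: 14.25
eef_pos: [0.5798, -0.022, 0.0378]
tool_rot: [[0.289, -0.957, -0.004], [-0.957, -0.289, -0.001], [0.0, 0.004, -1.0]]
force: [-10.8, -1.8, 13.8]
finger_gap: 0.0561
```

Request:
{"api": "move_arm", "payload": {
  "twist": [
    [0,0,0],
    [0,0,0],
    [0,0,0],
    [0,0,0],
    [0,0,0],
    [0,0,0],
    [0,0,0],
    [0,0,0]
  ],
  "xyz": [
    [-0.0005,-0.00015,0.0003],
    [-0.0003,0,0],
    [0,0,0],
    [0,0,0],
    [0,0,0],
    [0,0,0],
    [0,0,0],
    [0,0,0]
  ],
  "gripper": [1,1,1,-0.4,-0.4,-0.6,-0.6,-0.6]
}}

```text
clock: 14.92
eef_pos: [0.5819, -0.021, 0.0379]
tool_rot: [[0.289, -0.957, 0.001], [-0.957, -0.289, 0.0], [0.0, -0.001, -1.0]]
force: [-0.1, -0.5, -0.4]
finger_gap: 0.0697
```

Request:
{"api": "move_arm", "payload": {
  "twist": [
    [0,0,0],
    [0,0,0],
    [0,0,0],
    [0,0,0],
    [0,0,0],
    [0,0,0],
    [0,0,0],
    [0,0,0]
  ],
  "xyz": [
    [0,0,0],
    [0,0,0],
    [0,0,0.01],
    [0,0,0.02],
    [0,0,0.03],
    [0,0,0.03],
    [0,0,0.03],
    [0,0,0]
  ],
  "gripper": [-0.8,-0.8,-0.8,-0.8,-0.8,-0.8,-0.8,-0.8]
}}

```text
clock: 15.58
eef_pos: [0.585, -0.021, 0.1653]
tool_rot: [[0.29, -0.957, 0.01], [-0.957, -0.29, 0.001], [0.002, -0.01, -1.0]]
force: [1.6, 0.3, 0.9]
finger_gap: 0.079
```

Request:
{"api": "move_arm", "payload": {
  "twist": [
    [0,0,6.5],
    [0,0,6.5],
    [0,0,6.5],
    [0,0,6.5],
    [0,0,6.5],
    [0,0,6.5],
    [0,0,6.5],
    [0,0,6.5]
  ],
  "xyz": [
    [0.005,-0.02,0],
    [0.005,-0.02,0],
    [0.005,-0.02,0],
    [0.005,-0.02,0],
    [0.005,-0.02,0],
    [0.005,-0.02,0],
    [0.005,-0.005,0],
    [0.005,0,0]
  ],
  "gripper": [-0.8,-0.8,1,1,1,1,1,1]
}}

```text
clock: 16.25
eef_pos: [0.6214, -0.148, 0.1583]
tool_rot: [[0.934, -0.358, 0.0], [-0.358, -0.934, -0.0], [0.0, 0.0, -1.0]]
force: [0.0, -0.3, 0.2]
finger_gap: 0.0442
```

Request:
{"api": "move_arm", "payload": {
  "twist": [
    [0,0,6.5],
    [0,0,6.5],
    [0,0,6.5],
    [0,0,5.9],
    [0,0,0],
    [0,0,0],
    [0,0,0],
    [0,0,0]
  ],
  "xyz": [
    [0,0,0],
    [0,0,0],
    [0,0,0],
    [0,0,0],
    [0,0,0],
    [0,0,0],
    [0,0,0],
    [0,0,0]
  ],
  "gripper": [1,1,1,1,1,1,1,1]
}}

```text
clock: 16.92
eef_pos: [0.6214, -0.1463, 0.1581]
tool_rot: [[0.997, 0.071, 0.0], [0.071, -0.997, -0.0], [0.0, 0.0, -1.0]]
force: [-0.5, -0.0, -0.5]
finger_gap: 0.0006
```

```bash
cat > look.py <<'E'
from h import *
import sys
O=np.array([589.46,-58.59]);t=np.radians(16.7);R=np.array([[np.cos(t),-np.sin(t)],[np.sin(t),np.cos(t)]])
s=ctrl.sense();print(s['eef_pos'].round(4),s['joints'].round(1),s['finger_gap'],s['clock'],'yaw',np.degrees(np.arctan2(s['tool_rot'][1,1],s['tool_rot'][0,1])))
ims=[]
for n in('top','side'):
    im,d=grab(n);P=pts(n,d);F=np.dstack([(P[...,:2]*1000-O)@R,P[...,2]*1000]);r=np.hypot(F[...,0],F[...,1])
    b=(F[...,2]>50)&(F[...,2]<70)&(abs(F[...,0])<45)&(F[...,1]>18)&(F[...,1]<75)
    q=F[b];print(n,'block',len(q));
    if len(q)>20: print(cv2.minAreaRect(q[:,:2].astype(np.float32)),np.median(q,0).round(1))
    l=(F[...,2]>38)&(F[...,2]<60)&(r>65)&(r<125)&(F[...,1]<25)
    if l.sum()>5: print('lever ang',np.median(np.degrees(np.arctan2(F[l][:,1],F[l][:,0]))%360),l.sum())
    u,v=map(int,proj(n,np.r_[O/1000,.03]));c=im[v-40:v+40,u-50:u+50][...,::-1];ims.append(cv2.resize(np.clip(c*1.3,0,255).astype(np.uint8),(400,320),interpolation=cv2.INTER_CUBIC))
cv2.imwrite(sys.argv[1],np.hstack(ims))
E
python3 look.py pics/placed.png
```

```text
[ 0.6214 -0.1463  0.1581] [  4.2  19.9  -9.5   0.  -60.5  89.8] 0.0006175342012021915 16.9167 yaw -85.93845352484257
top block 263
((-1.1979999542236328, 43.412288665771484), (55.51250457763672, 39.67634582519531), 0.8266259431838989) [-1.5 42.3 62.2]
lever ang 256.01936235311507 87
side block 275
((1.8712902069091797, 42.80363082885742), (43.62678146362305, 57.03181076049805), 86.0702133178711) [ 1.9 47.  62.4]
lever ang 258.7646784925639 88
```

View pics/placed.png

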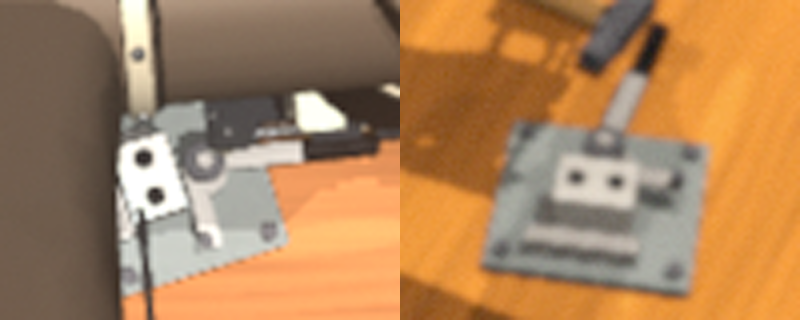

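The block is seated: its top is at z 62 and it sits against the stop. The lever is still open at about 257° in the fixture frame. Now I'll bring the closed fingers down beside the grip.

Request:
{"api": "move_arm", "payload": {
  "twist": [
    [0,0,0],
    [0,0,0],
    [0,0,0],
    [0,0,0],
    [0,0,0],
    [0,0,0],
    [0,0,0],
    [0,0,0]
  ],
  "xyz": [
    [0.003,0,-0.02],
    [0,0,-0.025],
    [0,0,-0.025],
    [0,0,-0.025],
    [0,0,-0.015],
    [0,0,-0.008],
    [0,0,0],
    [0,0,0]
  ],
  "gripper": [1,1,1,1,1,1,1,1]
}}

```text
clock: 17.68
eef_pos: [0.6247, -0.1464, 0.0402]
tool_rot: [[0.997, 0.073, -0.0], [0.073, -0.997, -0.0], [-0.0, 0.0, -1.0]]
force: [0.0, -0.4, 1.5]
finger_gap: 0.0005
```

Request:
{"api": "move_arm", "payload": {
  "twist": [
    [0,0,0],
    [0,0,0],
    [0,0,0],
    [0,0,0],
    [0,0,0],
    [0,0,0],
    [0,0,0],
    [0,0,0]
  ],
  "xyz": [
    [-0.001,0,0],
    [-0.001,0,0],
    [-0.001,0,0],
    [-0.001,0,0],
    [-0.001,0,0],
    [-0.001,0,0],
    [-0.001,0,0],
    [-0.001,0,0]
  ],
  "gripper": [1,1,1,1,1,1,1,1]
}}

```text
clock: 18.35
eef_pos: [0.6184, -0.1462, 0.0406]
tool_rot: [[0.997, 0.074, 0.004], [0.074, -0.997, -0.0], [0.004, 0.001, -1.0]]
force: [6.1, -0.7, -1.9]
finger_gap: 0.0003
```

```bash
python3 - <<'E'
import numpy as np
O=np.array([.5895,-.0586]);p=np.array([.6169,-.1463])-O
th=-2.
def r(a):a=np.radians(a);return np.array([[np.cos(a),-np.sin(a)],[np.sin(a),np.cos(a)]])
for c in range(5):
    a=[(r(th*(8*c+i+1))@p-r(th*(8*c+i))@p).round(4).tolist() for i in range(8)];print(c,a,(O+r(th*8*(c+1))@p).round(4))
E
```

```text
0 [[-0.0031, -0.0009], [-0.0031, -0.0008], [-0.0031, -0.0007], [-0.0032, -0.0006], [-0.0032, -0.0005], [-0.0032, -0.0004], [-0.0032, -0.0002], [-0.0032, -0.0001]] [ 0.5917 -0.1505]
1 [[-0.0032, -0.0], [-0.0032, 0.0001], [-0.0032, 0.0002], [-0.0032, 0.0003], [-0.0032, 0.0004], [-0.0032, 0.0005], [-0.0031, 0.0006], [-0.0031, 0.0008]] [ 0.5663 -0.1475]
2 [[-0.0031, 0.0009], [-0.0031, 0.001], [-0.003, 0.0011], [-0.003, 0.0012], [-0.0029, 0.0013], [-0.0029, 0.0014], [-0.0028, 0.0015], [-0.0028, 0.0016]] [ 0.5427 -0.1376]
3 [[-0.0027, 0.0017], [-0.0027, 0.0018], [-0.0026, 0.0019], [-0.0025, 0.002], [-0.0025, 0.002], [-0.0024, 0.0021], [-0.0023, 0.0022], [-0.0022, 0.0023]] [ 0.5227 -0.1217]
4 [[-0.0022, 0.0024], [-0.0021, 0.0024], [-0.002, 0.0025], [-0.0019, 0.0026], [-0.0018, 0.0026], [-0.0017, 0.0027], [-0.0016, 0.0028], [-0.0015, 0.0028]] [ 0.5079 -0.1008]
```

Request:
{"api": "move_arm", "payload": {
  "twist": [
    [0,0,-1],
    [0,0,-1],
    [0,0,-1],
    [0,0,-1],
    [0,0,-1],
    [0,0,-1],
    [0,0,-1],
    [0,0,-1]
  ],
  "xyz": [
    [-0.0015,-0.0005],
    [-0.0016,-0.0004],
    [-0.0015,-0.0004],
    [-0.0016,-0.0004],
    [-0.0015,-0.0004],
    [-0.0016,-0.0003],
    [-0.0016,-0.0003],
    [-0.0016,-0.0003]
  ],
  "gripper": [1,1,1,1,1,1,1,1]
}}

```text
validation failed for argument at $.xy...
```

Request:
{"api": "move_arm", "payload": {
  "twist": [
    [0,0,-1],
    [0,0,-1],
    [0,0,-1],
    [0,0,-1],
    [0,0,-1],
    [0,0,-1],
    [0,0,-1],
    [0,0,-1]
  ],
  "xyz": [
    [-0.0015,-0.0005,0],
    [-0.0016,-0.0004,0],
    [-0.0015,-0.0004,0],
    [-0.0016,-0.0004,0],
    [-0.0015,-0.0004,0],
    [-0.0016,-0.0003,0],
    [-0.0016,-0.0003,0],
    [-0.0016,-0.0003,0]
  ],
  "gripper": [1,1,1,1,1,1,1,1]
}}

```text
clock: 19.02
eef_pos: [0.6062, -0.1493, 0.0406]
tool_rot: [[0.998, -0.066, 0.004], [-0.066, -0.998, -0.0], [0.004, 0.0, -1.0]]
force: [5.8, -1.2, -0.9]
finger_gap: 0.0003
```

Smooth at about 6 N, so I'll continue at 2° per row.

Request:
{"api": "move_arm", "payload": {
  "twist": [
    [0,0,-2],
    [0,0,-2],
    [0,0,-2],
    [0,0,-2],
    [0,0,-2],
    [0,0,-2],
    [0,0,-2],
    [0,0,-2]
  ],
  "xyz": [
    [-0.0032,-0.0005,0],
    [-0.0032,-0.0004,0],
    [-0.0032,-0.0002,0],
    [-0.0032,-0.0001,0],
    [-0.0032,0,0],
    [-0.0032,0.0001,0],
    [-0.0032,0.0002,0],
    [-0.0032,0.0003,0]
  ],
  "gripper": [1,1,1,1,1,1,1,1]
}}

```text
clock: 19.68
eef_pos: [0.5804, -0.1501, 0.0406]
tool_rot: [[0.941, -0.34, 0.004], [-0.34, -0.941, -0.0], [0.004, -0.001, -1.0]]
force: [5.0, -1.6, -2.3]
finger_gap: 0.0004
```

Request:
{"api": "move_arm", "payload": {
  "twist": [
    [0,0,-2],
    [0,0,-2],
    [0,0,-2],
    [0,0,-2],
    [0,0,-2],
    [0,0,-2],
    [0,0,-2],
    [0,0,-2]
  ],
  "xyz": [
    [-0.0032,0.0004,0],
    [-0.0032,0.0005,0],
    [-0.0031,0.0006,0],
    [-0.0031,0.0008,0],
    [-0.0031,0.0009,0],
    [-0.0031,0.001,0],
    [-0.003,0.0011,0],
    [-0.003,0.0012,0]
  ],
  "gripper": [1,1,1,1,1,1,1,1]
}}

```text
clock: 20.35
eef_pos: [0.5555, -0.1437, 0.0405]
tool_rot: [[0.81, -0.586, 0.004], [-0.586, -0.811, -0.001], [0.003, -0.002, -1.0]]
force: [5.7, -3.5, -2.1]
finger_gap: 0.0004
```

Request:
{"api": "move_arm", "payload": {
  "twist": [
    [0,0,-2],
    [0,0,-2],
    [0,0,-2],
    [0,0,-2],
    [0,0,-2],
    [0,0,-2],
    [0,0,-2],
    [0,0,-2]
  ],
  "xyz": [
    [-0.0029,0.0013,0],
    [-0.0029,0.0014,0],
    [-0.0028,0.0015,0],
    [-0.0028,0.0016,0],
    [-0.0027,0.0017,0],
    [-0.0027,0.0018,0],
    [-0.0026,0.0019,0],
    [-0.0025,0.002,0]
  ],
  "gripper": [1,1,1,1,1,1,1,1]
}}

```text
clock: 21.02
eef_pos: [0.5334, -0.1305, 0.0405]
tool_rot: [[0.618, -0.787, 0.003], [-0.787, -0.618, -0.001], [0.003, -0.002, -1.0]]
force: [5.4, -3.9, -1.8]
finger_gap: 0.0007
```

Request:
{"api": "move_arm", "payload": {
  "twist": [
    [0,0,-1],
    [0,0,-1],
    [0,0,-1],
    [0,0,-1],
    [0,0,-1],
    [0,0,-1],
    [0,0,-1],
    [0,0,-1]
  ],
  "xyz": [
    [-0.0012,0.001,0],
    [-0.0012,0.001,0],
    [-0.0012,0.001,0],
    [-0.0012,0.0011,0],
    [-0.0011,0.0011,0],
    [-0.0011,0.0011,0],
    [-0.0011,0.0012,0],
    [-0.0011,0.0012,0]
  ],
  "gripper": [1,1,1,1,1,1,1,1]
}}

```text
clock: 21.68
eef_pos: [0.5241, -0.1221, 0.0405]
tool_rot: [[0.503, -0.864, 0.003], [-0.864, -0.503, -0.001], [0.002, -0.002, -1.0]]
force: [5.9, -7.1, -3.1]
finger_gap: 0.0004
```

Request:
{"api": "move_arm", "payload": {
  "twist": [
    [0,0,-1],
    [0,0,-1],
    [0,0,-1],
    [0,0,-1],
    [0,0,-1],
    [0,0,-1],
    [0,0,-1],
    [0,0,-1]
  ],
  "xyz": [
    [-0.0011,0.0012,0],
    [-0.0011,0.0012,0],
    [-0.001,0.0012,0],
    [-0.001,0.0012,0],
    [-0.001,0.0013,0],
    [-0.001,0.0013,0],
    [-0.0009,0.0013,0],
    [-0.0009,0.0013,0]
  ],
  "gripper": [1,1,1,1,1,1,1,1]
}}

```text
clock: 22.35
eef_pos: [0.516, -0.1124, 0.0404]
tool_rot: [[0.378, -0.926, 0.003], [-0.926, -0.378, -0.001], [0.002, -0.002, -1.0]]
force: [6.0, -9.3, -3.5]
finger_gap: 0.0006
```

Request:
{"api": "move_arm", "payload": {
  "twist": [
    [0,0,-0.5],
    [0,0,-0.5],
    [0,0,-0.5],
    [0,0,-0.5],
    [0,0,-0.5],
    [0,0,-0.5],
    [0,0,0],
    [0,0,0]
  ],
  "xyz": [
    [-0.0004,0.0007,0],
    [-0.0004,0.0007,0],
    [-0.0004,0.0007,0],
    [-0.0004,0.0007,0],
    [-0.0004,0.0007,0],
    [-0.0004,0.0007,0],
    [0,0,0],
    [0,0,0]
  ],
  "gripper": [1,1,1,1,1,1,1,1]
}}

```text
clock: 23.02
eef_pos: [0.5132, -0.1082, 0.0404]
tool_rot: [[0.329, -0.944, 0.002], [-0.944, -0.329, -0.001], [0.002, -0.002, -1.0]]
force: [4.2, -7.1, -0.7]
finger_gap: 0.0001
```

Request:
{"api": "move_arm", "payload": {
  "twist": [
    [0,0,-0.5],
    [0,0,-0.5],
    [0,0,-0.5],
    [0,0,-0.5],
    [0,0,0],
    [0,0,0],
    [0,0,0],
    [0,0,0]
  ],
  "xyz": [
    [-0.0004,0.0007,0],
    [-0.0004,0.0007,0],
    [-0.0004,0.0007,0],
    [-0.0003,0.0007,0],
    [0,0,0],
    [0,0,0],
    [0,0,0],
    [0,0,0]
  ],
  "gripper": [1,1,1,1,1,1,1,1]
}}

```text
clock: 23.68
eef_pos: [0.5115, -0.1055, 0.0404]
tool_rot: [[0.296, -0.955, 0.002], [-0.955, -0.296, -0.001], [0.002, -0.001, -1.0]]
force: [4.6, -8.5, -1.3]
finger_gap: 0.0002
```

Request:
{"api": "move_arm", "payload": {
  "twist": [
    [0,0,-0.5],
    [0,0,-0.5],
    [0,0,-0.5],
    [0,0,0],
    [0,0,0],
    [0,0,0],
    [0,0,0],
    [0,0,0]
  ],
  "xyz": [
    [-0.0003,0.0007,0],
    [-0.0003,0.0007,0],
    [-0.0003,0.0007,0],
    [0,0,0],
    [0,0,0],
    [0,0,0],
    [0,0,0],
    [0,0,0]
  ],
  "gripper": [1,1,1,1,1,1,1,1]
}}

```text
clock: 24.35
eef_pos: [0.5104, -0.1034, 0.0403]
tool_rot: [[0.271, -0.963, 0.001], [-0.963, -0.271, -0.001], [0.002, -0.001, -1.0]]
force: [3.7, -8.2, -0.9]
finger_gap: 0.0001
```

Request:
{"api": "move_arm", "payload": {
  "twist": [
    [0,0,-0.5],
    [0,0,-0.5],
    [0,0,-0.5],
    [0,0,0],
    [0,0,0],
    [0,0,0],
    [0,0,0],
    [0,0,0]
  ],
  "xyz": [
    [-0.0003,0.0007,0],
    [-0.0003,0.0007,0],
    [-0.0003,0.0007,0],
    [0,0,0],
    [0,0,0],
    [0,0,0],
    [0,0,0],
    [0,0,0]
  ],
  "gripper": [1,1,1,1,1,1,1,1]
}}

```text
clock: 25.02
eef_pos: [0.5093, -0.1014, 0.0403]
tool_rot: [[0.246, -0.969, 0.001], [-0.969, -0.246, -0.001], [0.002, -0.001, -1.0]]
force: [2.7, -8.8, -0.4]
finger_gap: 0.0002
```

Request:
{"api": "move_arm", "payload": {
  "twist": [
    [0,0,-0.5],
    [0,0,-0.5],
    [0,0,0],
    [0,0,0],
    [0,0,0],
    [0,0,0],
    [0,0,0],
    [0,0,0]
  ],
  "xyz": [
    [-0.0003,0.0007,0],
    [-0.0003,0.0008,0],
    [0,0,0],
    [0,0,0],
    [0,0,0],
    [0,0,0],
    [0,0,0],
    [0,0,0]
  ],
  "gripper": [1,1,1,1,1,1,1,1]
}}

```text
clock: 25.68
eef_pos: [0.5085, -0.0999, 0.0403]
tool_rot: [[0.229, -0.973, 0.001], [-0.973, -0.229, -0.001], [0.001, -0.0, -1.0]]
force: [3.1, -9.2, 0.6]
finger_gap: 0.0005
```

Request:
{"api": "move_arm", "payload": {
  "twist": [
    [0,0,-0.5],
    [0,0,-0.5],
    [0,0,0],
    [0,0,0],
    [0,0,0],
    [0,0,0],
    [0,0,0],
    [0,0,0]
  ],
  "xyz": [
    [-0.0003,0.0007,0],
    [-0.0003,0.0008,0],
    [0,0,0],
    [0,0,0],
    [0,0,0],
    [0,0,0],
    [0,0,0],
    [0,0,0]
  ],
  "gripper": [1,1,1,1,1,1,1,1]
}}

```text
clock: 26.35
eef_pos: [0.5079, -0.0989, 0.0403]
tool_rot: [[0.212, -0.977, 0.001], [-0.977, -0.212, -0.002], [0.002, -0.0, -1.0]]
force: [3.3, -11.4, -1.5]
finger_gap: 0.0005
```

Request:
{"api": "move_arm", "payload": {
  "twist": [
    [0,0,-0.5],
    [0,0,-0.5],
    [0,0,0],
    [0,0,0],
    [0,0,0],
    [0,0,0],
    [0,0,0],
    [0,0,0]
  ],
  "xyz": [
    [-0.0003,0.0007,0],
    [-0.0003,0.0008,0],
    [0,0,0],
    [0,0,0],
    [0,0,0],
    [0,0,0],
    [0,0,0],
    [0,0,0]
  ],
  "gripper": [1,1,1,1,1,1,1,1]
}}

```text
clock: 27.02
eef_pos: [0.5076, -0.0986, 0.0405]
tool_rot: [[0.195, -0.981, 0.001], [-0.981, -0.195, -0.003], [0.003, -0.0, -1.0]]
force: [6.6, -20.7, -3.2]
finger_gap: 0.0002
```

Request:
{"api": "move_arm", "payload": {
  "twist": [
    [0,0,0],
    [0,0,0],
    [0,0,0],
    [0,0,0],
    [0,0,0],
    [0,0,0],
    [0,0,0],
    [0,0,0]
  ],
  "xyz": [
    [0,0,0],
    [0,0,0],
    [0,0,0],
    [0,0,0],
    [0,0,0],
    [0,0,0],
    [0,0,0],
    [0,0,0]
  ],
  "gripper": [1,1,1,1,1,1,1,1]
}}

```text
clock: 27.68
eef_pos: [0.5077, -0.0986, 0.0405]
tool_rot: [[0.195, -0.981, 0.001], [-0.981, -0.195, -0.003], [0.003, -0.0, -1.0]]
force: [6.1, -21.8, -2.0]
finger_gap: 0.0003
```

Home and leaning at about 22.6 N. Next I'll back off along the face normal, lift, move clear and look.

Request:
{"api": "move_arm", "payload": {
  "twist": [
    [0,0,0],
    [0,0,0],
    [0,0,0],
    [0,0,0],
    [0,0,0],
    [0,0,0],
    [0,0,0],
    [0,0,0]
  ],
  "xyz": [
    [0.0005,-0.002,0],
    [0.001,-0.004,0],
    [0.001,-0.006,0],
    [0,-0.005,0],
    [0,0,0.02],
    [0,0,0.03],
    [0,0,0.03],
    [0,0,0.03]
  ],
  "gripper": [1,1,1,1,1,1,1,1]
}}

```text
clock: 28.35
eef_pos: [0.5087, -0.113, 0.1509]
tool_rot: [[0.194, -0.981, -0.001], [-0.981, -0.194, 0.0], [-0.0, 0.001, -1.0]]
force: [0.3, -0.4, -0.4]
finger_gap: 0.0001
```

Request:
{"api": "move_arm", "payload": {
  "twist": [
    [0,0,0],
    [0,0,0],
    [0,0,0],
    [0,0,0],
    [0,0,0],
    [0,0,0],
    [0,0,0],
    [0,0,0]
  ],
  "xyz": [
    [-0.005,-0.035,0],
    [-0.005,-0.035,0],
    [-0.005,-0.035,0],
    [-0.005,-0.035,0],
    [-0.005,-0.035,0],
    [-0.005,-0.035,0],
    [0,0,0],
    [0,0,0]
  ],
  "gripper": [1,1,1,1,1,1,1,1]
}}

```text
clock: 29.02
eef_pos: [0.4783, -0.3245, 0.1492]
tool_rot: [[0.191, -0.982, -0.001], [-0.982, -0.191, 0.001], [-0.001, 0.001, -1.0]]
force: [0.3, 1.2, -0.0]
finger_gap: 0.0003
```

```bash
python3 look.py pics/end.png
```

```text
[ 0.4783 -0.3245  0.1492] [-14.8  15.1 -17.9  -0.  -57.1  25.8] 0.0003326239399556342 29.0167 yaw -168.99885706850716
top block 275
((-0.7208347320556641, 44.499691009521484), (55.91133499145508, 39.796905517578125), 0.194017693400383) [-0.6 44.6 62.4]
lever ang 175.46967967035152 130
side block 277
((1.9030227661132812, 43.34956359863281), (42.91306686401367, 56.312862396240234), 88.14613342285156) [ 1.8 47.9 63.1]
lever ang 173.7459190794218 130
```

View pics/end.png

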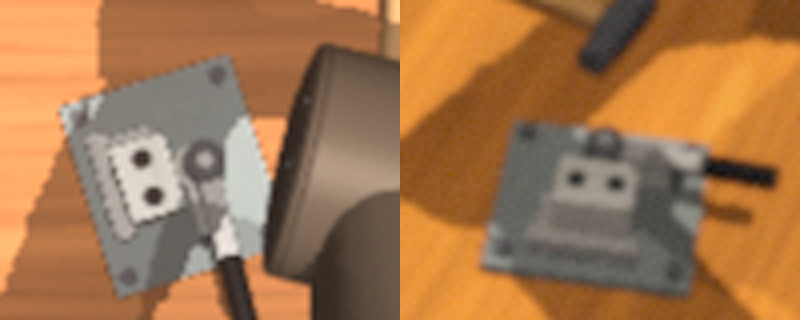

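```bash
python3 -c "
from rig import ctrl
print(ctrl.job_done())"
```

```text
the job is handed in; nothing more can be done
None
```

The block is in the nest and clamped, and the job was handed in at about 29 s of the 72 s allowed. No verdict came back, so the checks below are my own.

**What I did:** I gripped the aluminium block across its 56 mm side and lowered it onto the base plate. I then slid it until it stuck on the end stop, at about 11 N sideways on the wrist, and let go. I turned the lever with closed fingers at about 6–11 N until it met the pin, and leaned on it there at about 22 N for over half a second. Then I backed off and moved clear.

**Last checks:**
- **Lever:** the two cameras put it at 175.5° and 173.7° in the fixture frame. My estimate of the stop from the pin was 174.6°, and at the end the lever no longer moved under the push.
- **Block:** it is upright, with its top at z 62–63 mm, and square by the top camera (0.2° off). The side camera's rectangle fit was 1.9° off, close to the 2° limit. I took this as fit error because it came out 43 mm wide on a 40 mm block.
- **Bystanders:** I never touched the bin, jar or hammer, and kept the fingers above the hammer's height. I did not re-measure their positions afterwards.

**Disagreements:** the cameras differ by about 2.6 mm on the block's x (top −0.7 mm, side +1.9 mm from the nest) and by about 1 mm on its y (+1.5 and +0.3 mm). These are within the calibration error, so I relied on the contact I felt at the end stop.

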